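# Jack up the side of the enamelling kiln and hold it up

### The arm

A 6-joint arm with a two-finger parallel gripper is mounted at the origin on the work surface. World frame = base frame: x ahead of the robot, y to its left, z up, the work surface at z = 0. Lengths are in mm, angles in rad, forces in N, time in s.
With the tool pointing down it reaches from about 350 to 775 mm from the base axis. Payload 7.3 kg.
Tool frame: the origin (TCP) lies midway between the tips of the shut fingers; the grasp point (between the pads) lies 19 mm behind it; z points along the fingers, y is the line along which they close (so a half turn about z gives the same grasp; the last joint's range is limited). The gripper opens to 92 mm and grips with 3 to 60 N. Pads are 19 mm wide; open, the fingers measure 130 mm over their backs; the gripper's body (75 mm by 190 mm) begins 47 mm behind the grasp point.
Start: joints at [-1.38, 0.342, 1.524, -0, 1.275, -0.146], TCP at [173.519, -495.516, 226.741] pointing down, gripper open.
Joint ranges: [-2.53, 2.53], [-0.77, 2.02], [0.04, 2.7], [-1, 4.14], [0.28, 2.66], [-3.11, 3.11]. Speed limits (rad/s): [2.57, 2.57, 3.14, 3.14, 3.14, 3.14].

### API

Orientations are given as [roll, pitch, yaw] about the fixed x, y, z axes, in that order (R = Rz(yaw) Ry(pitch) Rx(roll)).
In Python, from plant import * gives the robot as it stands.
- The arm moves only by the tool step_arm, never from a script. Its argument "deltas" is one flat list of numbers, 5 for each row, row after row: the shift along the world's x, y, z in mm, then the turn about the world's z in degrees, then the finger opening in mm, from 0 to 91.8. In form: [tx, ty, tz, turn, gripper, tx, ty, tz, turn, gripper, ...]. A call has exactly 10 rows; each row shifts and turns the commanded pose from where the row before left it; what a row does not reach is not made up. A row lasts 1/8 s, in which the tool goes at most 62.5 mm and 10.7 degrees, less where a joint would pass 70% of its speed; a pose out of reach is approached as far as the arm can. A call is refused whole if a number of a shift passes 62.5 or a number of a turn 10.7, either way. A call with a gripper value outside its range is refused whole. The fingers move at their own pace and stop on an object; the grip force is fixed at half the most. Time passes only in rows, so rows that do not move let the fingers close, or fill a call up. It gives the time, the measured TCP pose, the force, the opening and the grip force at its end, in the units of the state.
- get_obs(): the state, without advancing time (a new reading comes with each control period).
- capture(name): name is "scene" or "top" or "wrist"; returns the picture (420x560x3 uint8, red, green, blue); there is no depth.
- camera_params(name): a dict with "mtx" (3x3 intrinsics, pixels), "rvec" (rotation vector, rad) and "tvec" (3), from world to camera coordinates, as OpenCV has them. Camera axes: x right, y down, z forward; pixel columns grow to the right and rows downward; lengths in mm; the calibration is good to about 2 mm. A picture is of the moment at which its call begins: read the wrist's pose just before it. camera_params takes no time and is no camera call; for the wrist camera it gives the pose at the moment of the call.
- close_job(): hands the job in; it is judged then, once.
The state is a dict: "time": time; "joint_positions": joint angles; "dq": joint speeds; "tau": joint torques, N m; "tool_pos": TCP position; "tcp_rot": TCP orientation; "contact_force": force on the tool from outside, world axes, zero at the start; "moment": the same for the moment, N m; "grip_width": finger opening in mm; "finger_force": force on a finger pad.
Only numpy, scipy, OpenCV 4.12 (cv2) and the standard library are available. Lean on these libraries where they do the work, as an engineer would, in place of code of your own. Each camera call takes 0.05 s, during which the arm holds its last target. There are 200 camera calls.

### The job

Slide the red lever jack square in under the kiln's left rail at the yellow mark, handle up, until you feel its two rubber stops come against the rail, so that the saddle sits centred below the yellow lift pad. Then pump the handle down smoothly through its full stroke, so that both feet on that side come off the bench, and finish while still holding the handle fully down with the gripper: the jack has no catch, it alone must carry the kiln, and I will slip a batt under the feet meanwhile. Do not shove, jerk or drop the kiln, and leave the other things on the bench where they are.

Things in the scene. Friction and masses are not known exactly. Their poses are not given: they have to be found in the camera images.
- kiln: Grey enamelling kiln, 6 to 10 kg, loose on four feet 32 mm wide. Origin on the bench under its middle; x runs from the white door (-x) to the back, y to its left, z up. Dark steel base frame 280 (x) by 260 mm (y), underside 50 mm, upper side 75 mm above the bench; case above it 242 by 226 mm, up to 240 mm high, door handle 25 mm proud. Skids when pushed with some 28 N or more.
- lift_pad (a point): Centre of the underside of the yellow lift pad, a plate 44 mm (along the rail) by 40 mm (inwards) by 5 mm under the kiln's left rail, 45 mm above the bench, at kiln x = -30, y = +110 mm, 20 mm inside the rail's outer face (kiln y = +130). The rail's outer face and upper side are painted yellow over the same 44 mm. Axes as the kiln's.
- foot_front (a point): Underside of the kiln's left foot nearer the door (kiln x = -115, y = +105 mm); on the bench at the start, about 12 mm above it at full stroke of the jack.
- foot_rear (a point): Underside of the kiln's left foot nearer the back (kiln x = +115, y = +105 mm); likewise.
- far_foot (a point): Point on the bench midway between the two feet of the kiln's right side (kiln x = 0, y = -105 mm), about which the kiln tilts; it should stay where it is.
- jack: Red lever jack, loose, 0.9 kg. Origin on the bench under the pivot axle (42 mm up); x points to the toe (saddle end), y left, z up; the handle goes back over -x. Base plate x -85 to +68 mm, 60 mm wide, 6 mm thick. Two upright cheeks, outer faces 50 mm apart: x -88 to -20 mm 52 mm high, front towers x -20 to +24 mm 72 mm high with axle nuts 5 mm proud. It slides flat on the bench.
- stops (a point): Point midway between the jack's two black rubber stops, on their front faces: jack x = +28, y = 0, z = 60 mm (each 11 mm wide, at y = -21 and +21, z 21 to 71 mm). They come against the outer face of the kiln's rail; with the jack square to the rail and in line with the mark, the saddle is then under the middle of the lift pad. Axes as the jack's.
- frame_grip (a point): Where to grip the jack from above across its two cheeks (50 mm wide, fingers closing along jack y): jack x = -45, z = 40 mm, 73 mm behind the face of the stops. The raised handle (bar 14 mm thick) passes between the fingers, its axis 20 mm above this point. Axes as the jack's.
- saddle_top (a point): Centre of the top face of the jack's round saddle (32 mm wide), a swivelling steel pad on the short arm of the lever, 48 mm ahead of the axle and about 38 mm above the bench with the handle up (7 mm under the lift pad), about 59 mm high at full stroke when free.
- handle (a joint): Lever angle: 0 = handle up, sloping 22 degrees up to its end (a return spring of 0.3 to 0.4 N m holds it there); grows as the handle goes down and the saddle up; 0.42 rad = fully down on its stop, 2 degrees below level. No catch: let go and the kiln comes down. The saddle meets the pad at about 0.15; from there the kiln's weight is felt, 10 to 17 N at the grip.
- handle_grip (a point): Centre of the handle's black rubber grip (round bar 22 mm thick, its end 43 mm beyond this point), on an arc of 175 mm radius about the axle: 108 mm above the bench with the handle up, 36 mm fully down. Pinch it from above, fingers closing along jack y: it turns between the fingers. Its axes are the jack's at handle 0 and turn with the lever.
- brick: White firebrick, 114 x 64 x 64 mm, loose bystander. Origin: centre of the underside.
- batt: Flat reddish kiln batt, 60 x 160 x 5 mm, loose bystander. Origin: centre of the underside.
- hammer: Hammer with wooden handle, 240 mm long, lying, loose bystander. Origin under its middle.
- jar: Amber glass jar with red lid, 64 mm wide, 85 mm high, loose bystander. Origin: centre of the underside.
- crucible: White open crucible, 60 mm wide, 45 mm high, loose bystander. Origin: centre of the underside.
- pliers: Pliers with blue handles, 145 mm long, 12 mm high, lying, loose bystander. Origin near their joint, on the bench.
- bench_block: Square steel block on a wooden base, 90 x 90 x 28 mm, loose bystander. Origin: centre of the underside.

How it is judged (in metres and radians):
On the way, in this order (a step that is already met when the one before it is completed fails the run):
1. the jack flat on the bench and square to the rail (within 0.17 rad) with its saddle under the lift pad (within 10 mm of its centre), its stops against the rail and its handle still up (horizontal distance between saddle_top and lift_pad below 0.01 m and height (world z) of jack below 0.004 m and angle between jack's own z axis and vertical below 0.05 rad and angle between the x axis of jack and the y axis of kiln, either way round below 0.17 rad and value of joint handle below 0.1 rad and contact force between jack and kiln above 0.3 N), for 0.1 s.
2. handle pumped down and both left feet of the kiln off the bench (height (world z) of each of foot_front, foot_rear above 0.007 m and value of joint handle above 0.38 rad and contact force between jack and kiln above 18 N and horizontal distance between saddle_top and lift_pad below 0.01 m and height (world z) of jack below 0.004 m and angle between jack's own z axis and vertical below 0.05 rad and angle between the x axis of jack and the y axis of kiln, either way round below 0.17 rad), for 0.3 s.
At the end, for the whole second after the job is handed in: Fingers on the jack (over 2 N), handle at 0.38 rad or more; jack flat, square to the rail within 0.17 rad, saddle within 10 mm (from above) of the pad centre; both left kiln feet over 7 mm up; the jack carries the kiln (over 18 N), the robot does not touch it, it is at rest (all of step 2 and contact force between the fingers and jack above 2 N and contact force between each of the arm, the fingers and kiln below 0.5 N and linear speed of kiln below 0.02 m/s); the arm keeps its last pose, push and grip.
It fails at once if the kiln is shoved along the bench (its far feet move by more than 12 mm) (distance of far_foot from where it was at the start of the episode above 0.012 m).
It fails at once if the kiln is jerked or dropped (faster than 0.15 m/s) (linear speed of kiln above 0.15 m/s).
It fails at once if another thing on the bench is disturbed (moved by more than 25 mm) (distance of any of brick, batt, hammer, jar, crucible, pliers, bench_block from where it was at the start of the episode above 0.025 m).
It also fails if it takes over 53 s, if anything falls off the work surface, if the arm or the gripper's body presses on something with over 40 N, if the wrist force passes 120 N, or if a joint passes its speed limit or range.

## Working session

There is one attempt and no reset: what is moved stays moved. The work goes in short steps, Python scripts to look and compute and a tool call to move; the robot and the scene stay as the last step left them, time stands still between calls to the robot, and variables do not carry over. Pictures are saved under pics/ and viewed, at most 10 in all, crops included, and the job is handed in when it is done.

Besides the shell and the picture viewer there is one more tool, called after "Call:" as name(argument=value, ...), one argument or row to a line, values as JSON. step_arm: Moves the arm, as the interface text tells. Its arguments: {"type":"object","properties":{"deltas":{"type":"array","items":{"type":"number"}}},"required":["deltas"]}

```bash
mkdir -p pics
python3 - <<'E'
from plant import *
import cv2
for n in ("scene","top"):
    im=capture(n); cv2.imwrite(f"pics/{n}0.png",im[:,:,::-1])
    p=camera_params(n); print(n,p)
print(get_obs())
E
```

```text
scene {'mtx': array([[536.34373273,   0.        , 277.18629012],
       [  0.        , 536.34373273, 196.62196557],
       [  0.        ,   0.        ,   1.        ]]), 'rvec': array([ 1.41769343,  2.28913288, -0.78385519]), 'tvec': array([ 232.91044416, -342.96539908, 1920.29262461])}
top {'mtx': array([[540.00810057,   0.        , 287.07964985],
       [  0.        , 540.00810057, 214.13438286],
       [  0.        ,   0.        ,   1.        ]]), 'rvec': array([ 2.12665622, -2.15084478,  0.19542309]), 'tvec': array([  20.08013438,  578.62195114, 1365.12715687])}
{'time': 0.1, 'joint_positions': array([-1.38001666e+00,  3.42640352e-01,  1.52489751e+00, -7.76466269e-06,
        1.27539585e+00, -1.46011695e-01]), 'dq': array([-0.00015964, -0.00119206, -0.00277704, -0.00180635, -0.00109106,
        0.00061232]), 'tau': array([ 1.65262820e-03, -4.32003307e+01, -2.44695371e+01,  7.18154199e-02,
        5.26594778e-02, -4.29363229e-05]), 'tool_pos': array([ 173.43735249, -495.15225263,  226.12941808]), 'tcp_rot': array([-3.14026478e+00, -1.87769113e-04,  3.36793507e-01]), 'contact_force': array([0.22068199, 0.22487588, 0.20648204]), 'moment': array([-0.01729498, -0.01138016, -0.04727051]), 'finger_force': 0.0, 'grip_width': 91.86434698343533}
```

View pics/scene0.png

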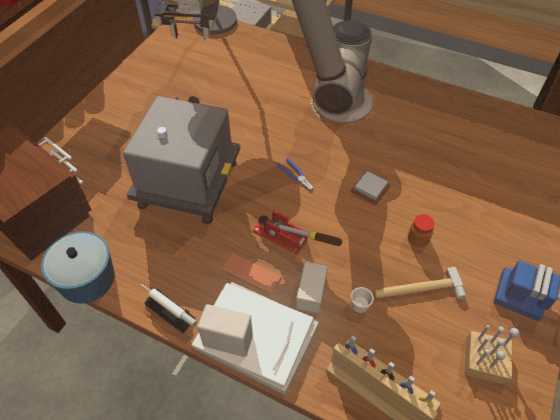

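View pics/top0.png

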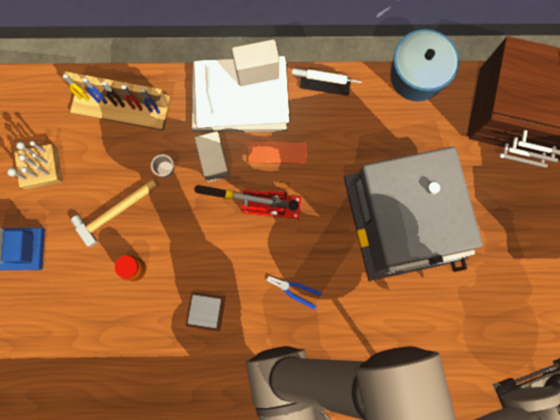

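Scene/top: the kiln is at right in top (its yellow mark is at about (362,238)). The jack is at (270,203) with its toe to the right, and its handle end is at (197,190). The pliers at (290,290) and brick at (212,155) are nearby. Next I zoom in to get exact pixels.

Run:
```python
import cv2,numpy as np
t=cv2.imread("pics/top0.png")
c=cv2.resize(t[140:290,185:385],None,fx=4,fy=4,interpolation=cv2.INTER_CUBIC)
cv2.imwrite("pics/t_crop.png",c)   # px = 185+u/4, 140+v/4
s=cv2.imread("pics/scene0.png")
c=cv2.resize(s[95:255,125:355],None,fx=3.45,fy=3.45,interpolation=cv2.INTER_CUBIC)
cv2.imwrite("pics/s_crop.png",c)
```

```text
(no output)
```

View pics/t_crop.png

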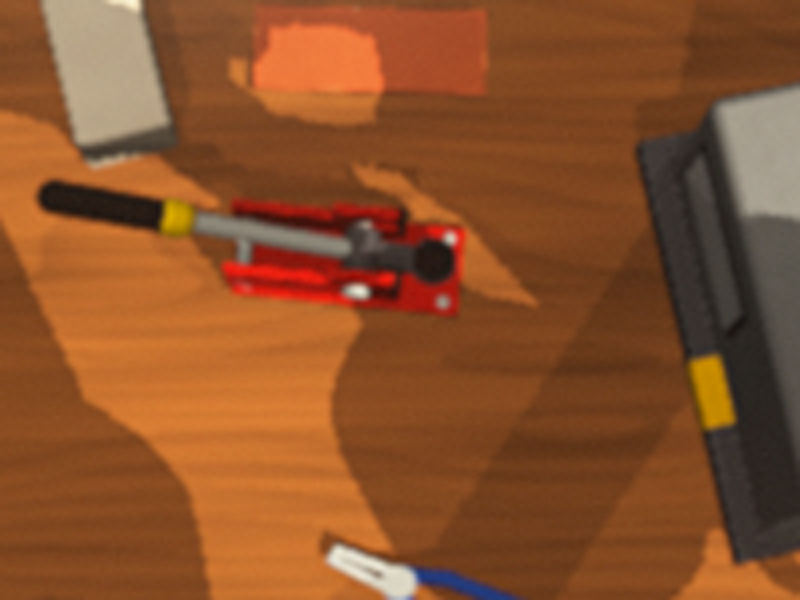

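View pics/s_crop.png

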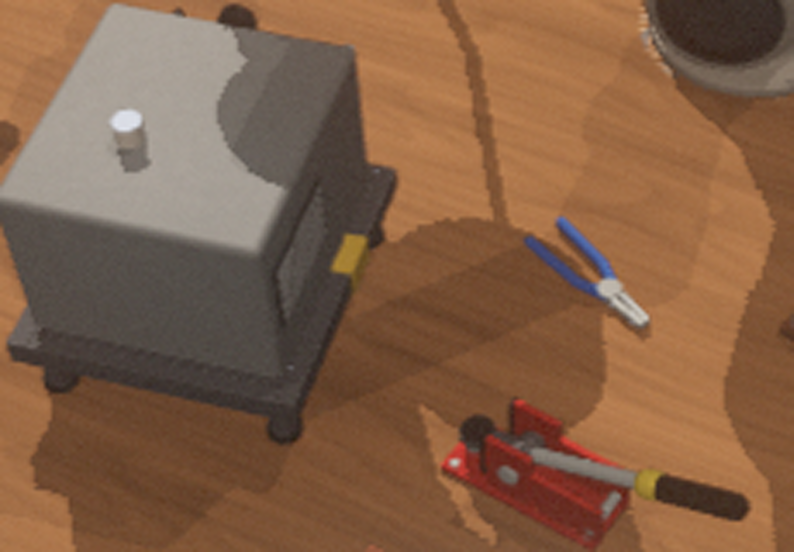

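```bash
cat > fit.py <<'E'
import numpy as np,cv2
from scipy.optimize import least_squares
from plant import camera_params
T=lambda u,v:("top",185+(u+.5)/4-.5,140+(v+.5)/4-.5)
S=lambda u,v:("scene",125+(u+.5)/3.45-.5,95+(v+.5)/3.45-.5)
F=lambda u,v:("top",u,v)
cams={n:camera_params(n) for n in("top","scene")}
def proj(n,P):
    c=cams[n]; return cv2.projectPoints(np.float64(P).reshape(-1,3),c["rvec"],c["tvec"],c["mtx"],None)[0][:,0]
def world(p,M):
    c,s=np.cos(p[2]),np.sin(p[2]); M=np.float64(M)
    z=M[:,2]+(p[3] if len(p)>3 else 0)
    return np.c_[p[0]+c*M[:,0]-s*M[:,1],p[1]+s*M[:,0]+c*M[:,1],z]
def fit(obs,x0):
    M=[o[0] for o in obs]
    def r(p):
        W=world(p,M); return np.concatenate([proj(o[1][0],w)[0]-o[1][1:] for o,w in zip(obs,W)])
    s=least_squares(r,x0,loss="soft_l1"); 
    cov=np.linalg.inv(s.jac.T@s.jac)
    return s.x,r(s.x).reshape(-1,2),np.sqrt(np.diag(cov))
kiln=[((140,130,50),T(638,146)),((-140,130,50),T(738,562)),((121,113,240),F(363,167)),((121,-113,240),F(457,150)),
((-121,-113,240),F(479,245)),((-121,113,240),F(383,270)),((-8,130,50),T(690,360)),((-52,130,50),T(703,430)),
((140,130,50),S(298,412)),((-140,130,75),S(397,172)),((121,113,240),S(262,250)),((-121,113,240),S(355,47)),
((121,-113,240),S(0,193)),((-121,-113,240),S(113,5))]
jack=[((68,30,6),T(465,229)),((68,-30,6),T(459,316)),((-202,0,123.7),T(42,195)),((48,0,38),T(435,259)),
((-88,25,52),T(231,203)),((-88,-25,52),T(225,264)),((24,25,72),T(406,210)),
((48,0,38),S(478,430)),((-202,0,123.7),S(742,507)),((68,30,6),S(444,466)),((-85,30,6),S(592,547)),((0,30,42),S(508,475))]
if __name__=="__main__":
    np.set_printoptions(precision=3,suppress=True)
    for n,o,x0 in(("kiln",kiln,[450,-250,0.2,0]),("jack",jack,[450,50,-1.5,0])):
        p,r,sd=fit(o,x0); print(n,p,"sd",sd); print(r)
    k=fit(kiln,[450,-250,.2,0])[0]
    print("pad",world(k[:3],[[-30,110,45],[-30,130,50]]))
E
python3 fit.py
```

```text
kiln [ 562.335 -293.217  -24.944   -6.677] sd [2.11  1.421 0.008 3.623]
[[-0.145  2.009]
 [-1.624  1.745]
 [-0.56  -1.683]
 [-0.174 -3.16 ]
 [ 4.692  3.222]
 [ 3.454 -1.844]
 [-0.902  2.507]
 [-0.431  1.417]
 [-0.613  3.558]
 [ 0.29  -0.826]
 [-1.152  1.868]
 [ 1.51  -0.165]
 [-3.169  1.475]
 [-0.093 -1.95 ]]
jack [611.683  44.332  -1.682  -3.491] sd [0.992 0.959 0.009 2.393]
[[ 0.489  0.033]
 [-0.109 -0.07 ]
 [-0.575  0.078]
 [-0.12   0.394]
 [ 0.619 -0.988]
 [-0.032  2.313]
 [-0.818 -0.103]
 [-0.163 -0.356]
 [ 1.347  0.5  ]
 [-1.341 -0.519]
 [-0.042  0.075]
 [-0.775  0.466]]
pad [[ 512.253 -190.787   45.   ]
 [ 508.506 -171.141   50.   ]]
```

Call:
step_arm(
  deltas=[0,0,55,0,91,0,0,55,0,91,45,40,0,8,91,45,40,0,8,91,45,40,0,8,91,45,40,0,8,91,45,40,0,8,91,45,40,0,8,91,45,40,0,8,91,45,40,0,8,91],
)

```text
time: 1.35
tool_pos: [534.7, -173.9, 336.4]
tcp_rot: [-3.141, 0.0, 1.458]
contact_force: [1.6, -0.7, 0.5]
grip_width: 91.4
finger_force: 0.0
```

Call:
step_arm(
  deltas=[10,40,0,0,91,10,40,0,0,91,10,30,0,0,91,0,0,0,0,91,0,0,0,0,91,0,0,0,0,91,0,0,0,0,91,0,0,0,0,91,0,0,0,0,91,0,0,0,0,91],
)

```text
time: 2.6
tool_pos: [563.5, -65.6, 336.7]
tcp_rot: [3.141, 0.0, 1.454]
contact_force: [0.2, -0.2, 1.1]
grip_width: 91.2
finger_force: 0.0
```

Run:
```python
from plant import *
import cv2,pickle
o=get_obs(); p=camera_params("wrist"); im=capture("wrist"); cv2.imwrite("pics/w1.png",im[:,:,::-1])
pickle.dump(p,open("w1.pkl","wb")); R=cv2.Rodrigues(p["rvec"])[0]
print(o["time"],o["tool_pos"],o["tcp_rot"],p["mtx"],-R.T@p["tvec"].ravel(),R)
```

```text
2.6 [563.51832107 -65.59242004 336.7497575 ] [3.14146971e+00 3.94864275e-05 1.45371346e+00] [[371.72593837   0.         281.12613952]
 [  0.         371.72593837 211.26333786]
 [  0.           0.           1.        ]] [572.49931723  10.73117752 494.86197066] [[ 0.9931656  -0.11670926  0.00102082]
 [-0.11208174 -0.9512741   0.2872547 ]
 [-0.03255421 -0.2854059  -0.95785369]]
```

View pics/w1.png

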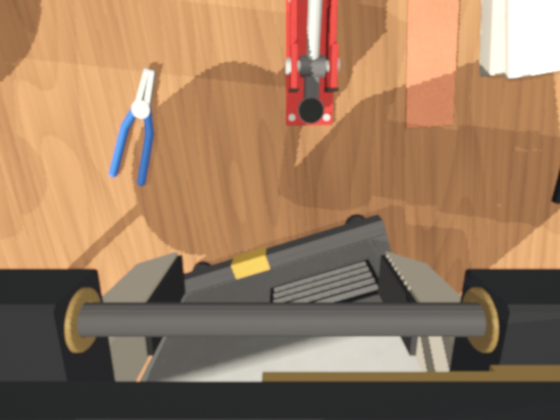

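Wrist 1 shows the rail outline from (185,280) to (380,218), the yellow mark at (250,263), and the jack toe corners at (288,124) and (333,124). I zoom in to refine these.

Run:
```python
import cv2,numpy as np
t=cv2.imread("pics/w1.png")
a=cv2.resize(t[200:300,190:390],(800,400),interpolation=cv2.INTER_CUBIC)
b=cv2.resize(t[40:130,230:400],(800,424),interpolation=cv2.INTER_CUBIC)[:, :]
b=cv2.resize(t[85:135,230:430],(800,200),interpolation=cv2.INTER_CUBIC)
cv2.imwrite("pics/w1c.png",np.vstack([a,b]))
# yellow mask corners
h=cv2.cvtColor(t,cv2.COLOR_BGR2HSV); m=cv2.inRange(h,(15,120,90),(35,255,255)); m[:,:200]=0;m[:240]=0;m[285:]=0
c=max(cv2.findContours(m,0,2)[0],key=cv2.contourArea); print(cv2.boxPoints(cv2.minAreaRect(c)),cv2.contourArea(c),cv2.approxPolyDP(c,3,True).reshape(-1,2).tolist())
```

```text
[[491. 240.]
 [559. 240.]
 [559. 267.]
 [491. 267.]] 1322.5 [[491, 266], [559, 267], [559, 240], [523, 240]]
```

View pics/w1c.png

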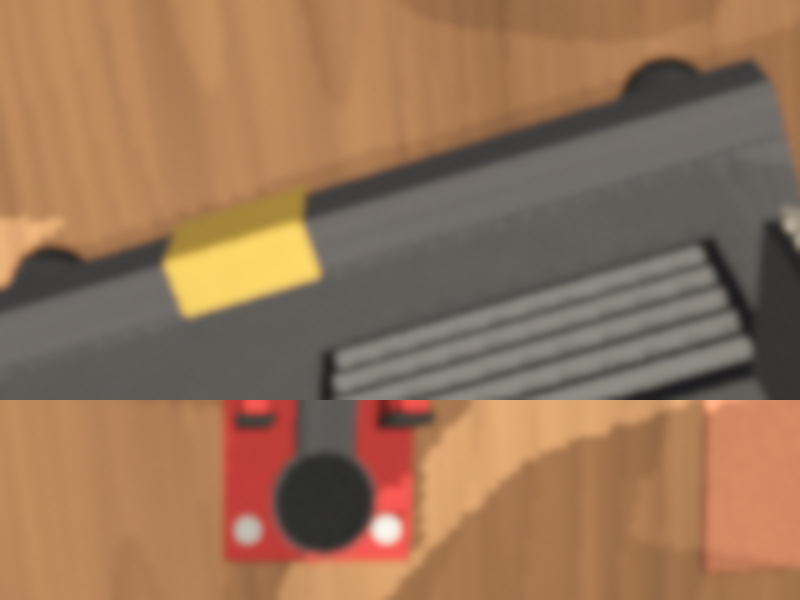

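The crops give the yellow mark's corners (305,190), (170,236), (163,263) and (303,217), the rear rail corner (748,62), and the jack toe corners (224,561) and (412,561) with the saddle at (324,502).

```bash
cat > fit2.py <<'E'
from fit import *; import fit,pickle
cams["w1"]=pickle.load(open("w1.pkl","rb"))
A=lambda u,v:("w1",190+(u+.5)/4-.5,200+(v+.5)/4-.5)
B=lambda u,v:("w1",230+(u+.5)/4-.5,85+(v-400+.5)/4-.5)
k=[((140,130,50),A(748,62)),((140,130,75),A(775,85)),((-8,130,50),A(305,190)),((-52,130,50),A(172,236)),((-8,130,75),A(303,217)),((-52,130,75),A(163,263))]
j=[((68,30,6),B(412,561)),((68,-30,6),B(224,561)),((48,0,38),B(324,502)),((0,30,42),("w1",338.5,66)),((0,-30,42),("w1",287.5,66))]
kr=[o for o in kiln if o[0][2]<80]
np.set_printoptions(precision=3,suppress=True)
for n,o,x0 in(("kiln w",k,[560,-293,.2]),("kiln all",k+kr,[560,-293,.2]),("kiln z",k+kr,[560,-293,.2,0]),("jack w",j,[611,44,-1.68]),("jack all",j+jack,[611,44,-1.68]),("jack z",j+jack,[611,44,-1.68,0])):
    p,r,sd=fit.fit(o,x0); print(n,p,"sd",sd); print(r[:8].round(1).tolist())
    if n[0]=="k": print("pad,stop",world(p[:3],[[-30,110,45],[-30,130,50]])[:,:2].tolist())
E
python3 fit2.py
```

```text
kiln w [ 563.543 -294.182    0.186] sd [1.147 0.702 0.008]
[[1.1, -0.4], [-0.4, 0.1], [-0.5, 0.5], [0.5, -1.6], [-0.8, 1.5], [0.3, -0.1]]
pad,stop [[513.679041450202, -191.64639843617383], [509.97286937980743, -171.992790915298]]
kiln all [ 564.177 -294.13     0.189] sd [1.029 0.624 0.007]
[[1.2, -0.7], [-0.3, -0.2], [-0.2, 0.5], [0.8, -1.5], [-0.5, 1.5], [0.6, -0.1], [0.4, 0.8], [-0.8, 0.9]]
pad,stop [[514.0270012884563, -191.73355018598608], [510.26606711773996, -172.09034845705352]]
kiln z [ 564.224 -293.703    0.19     1.311] sd [1.021 1.089 0.007 2.749]
[[1.5, -0.7], [-0.0, -0.3], [-0.3, 0.5], [0.6, -1.4], [-0.6, 1.6], [0.4, 0.1], [0.3, 0.7], [-0.9, 0.9]]
pad,stop [[514.0386741477819, -191.3241925040652], [510.2710207457572, -171.68227844656528]]
jack w [612.966  43.061  -1.69 ] sd [0.908 0.548 0.015]
[[-0.3, 0.3], [-0.0, 0.2], [0.7, -0.5], [0.5, 0.1], [-1.1, -0.1]]
jack all [612.435  43.472  -1.683] sd [0.577 0.492 0.008]
[[-0.4, -0.1], [-0.1, 0.1], [0.5, -0.8], [0.1, -0.4], [-1.6, -0.2], [0.9, -0.5], [0.2, -0.5], [-0.4, -0.6]]
jack z [612.523  43.441  -1.681  -3.141] sd [0.574 0.49  0.007 2.147]
[[-0.5, -0.3], [0.0, -0.0], [0.5, -0.9], [-0.3, -0.2], [-1.6, 0.1], [0.8, -0.3], [0.2, -0.4], [-0.2, -0.2]]
```

Call:
step_arm(
  deltas=[13.5,38.4,-30,0.3,91,13.5,38.4,-30,0,91,13.5,38.4,-30,0,91,13.5,38.4,-30,0,91,0,0,-30,0,91,0,0,-30,0,91,0,0,-30,0,91,0,0,-20,0,91,0,0,-20,0,91,0,0,0,0,91],
)

```text
time: 3.9
tool_pos: [616.4, 88.1, 85.2]
tcp_rot: [-3.138, 0.0, 1.459]
contact_force: [-0.3, -0.7, -0.2]
grip_width: 90.8
finger_force: 0.0
```

Call:
step_arm(
  deltas=[0,0,-20,0,91,0,0,-20,0,91,0,0,-15,0,91,0,0,-10,0,91,0,0,0,0,70,0,0,0,0,60,0,0,0,0,50,0,0,0,0,40,0,0,0,0,40,0,0,0,0,40],
)

```text
time: 5.15
tool_pos: [617.3, 88.2, 22.0]
tcp_rot: [-3.141, -0.0, 1.459]
contact_force: [-2.9, 0.7, 3.0]
grip_width: 50.2
finger_force: 30.0
```

Run:
```python
from fit2 import *
from plant import *
c=cams["w1"]; R=cv2.Rodrigues(c["rvec"])[0]; C=-R.T@c["tvec"].ravel()
for uv in ((148,70),(141,108),(113,174),(142,184)):
    d=R.T@np.linalg.inv(c["mtx"])@[*uv,1]; print("pliers",(C+d*(8-C[2])/d[2]).round(0))
o=get_obs(); print({k:o[k] for k in("time","tool_pos","tcp_rot","contact_force","grip_width","finger_force")})
cv2.imwrite("pics/w2.png",capture("wrist")[:,:,::-1])
```

```text
kiln w [ 563.543 -294.182    0.186] sd [1.147 0.702 0.008]
[[1.1, -0.4], [-0.4, 0.1], [-0.5, 0.5], [0.5, -1.6], [-0.8, 1.5], [0.3, -0.1]]
pad,stop [[513.679041450202, -191.64639843617383], [509.97286937980743, -171.992790915298]]
kiln all [ 564.177 -294.13     0.189] sd [1.029 0.624 0.007]
[[1.2, -0.7], [-0.3, -0.2], [-0.2, 0.5], [0.8, -1.5], [-0.5, 1.5], [0.6, -0.1], [0.4, 0.8], [-0.8, 0.9]]
pad,stop [[514.0270012884563, -191.73355018598608], [510.26606711773996, -172.09034845705352]]
kiln z [ 564.224 -293.703    0.19     1.311] sd [1.021 1.089 0.007 2.749]
[[1.5, -0.7], [-0.0, -0.3], [-0.3, 0.5], [0.6, -1.4], [-0.6, 1.6], [0.4, 0.1], [0.3, 0.7], [-0.9, 0.9]]
pad,stop [[514.0386741477819, -191.3241925040652], [510.2710207457572, -171.68227844656528]]
jack w [612.966  43.061  -1.69 ] sd [0.908 0.548 0.015]
[[-0.3, 0.3], [-0.0, 0.2], [0.7, -0.5], [0.5, 0.1], [-1.1, -0.1]]
jack all [612.435  43.472  -1.683] sd [0.577 0.492 0.008]
[[-0.4, -0.1], [-0.1, 0.1], [0.5, -0.8], [0.1, -0.4], [-1.6, -0.2], [0.9, -0.5], [0.2, -0.5], [-0.4, -0.6]]
jack z [612.523  43.441  -1.681  -3.141] sd [0.574 0.49  0.007 2.147]
[[-0.5, -0.3], [0.0, -0.0], [0.5, -0.9], [-0.3, -0.2], [-1.6, 0.1], [0.8, -0.3], [0.2, -0.4], [-0.2, -0.2]]
pliers [415.  65.   8.]
pliers [396.  21.   8.]
pliers [340. -57.   8.]
pliers [376. -75.   8.]
{'time': 5.15, 'tool_pos': array([617.292,  88.17 ,  22.04 ]), 'tcp_rot': array([-3.141, -0.   ,  1.459]), 'contact_force': array([-2.878,  0.675,  2.974]), 'grip_width': 50.16484062824094, 'finger_force': 29.98873382806778}
```

View pics/w2.png

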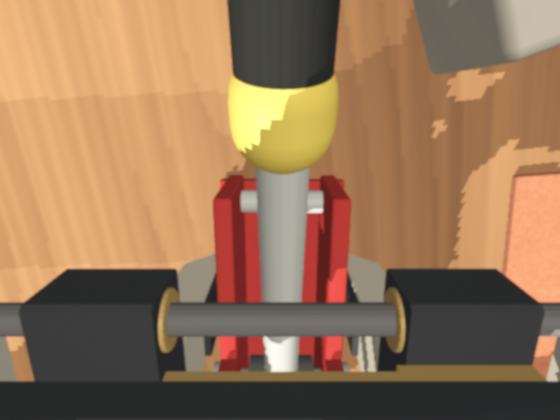

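The jack is gripped squarely: opening 50 mm, handle centred at column 283, and the pliers (x ≤ 415) clear of the path.

Call:
step_arm(
  deltas=[-7,-7,0,1,40,-14,-14,0,2,40,-15,-15,0,2,40,-16,-15,0,2,40,-16,-15,0,2,40,-16,-15,0,2,40,-16,-15,0,2,40,-16,-15,0,2,40,-10,-12,0,1.5,40,-5.8,-6.5,0,0.7,40],
)

```text
time: 6.45
tool_pos: [486.1, -41.8, 22.1]
tcp_rot: [3.139, 0.0, 1.759]
contact_force: [2.4, 4.3, 1.4]
grip_width: 50.4
finger_force: 30.0
```

Run:
```python
from plant import *
import cv2,numpy as np,pickle
o=get_obs(); print({k:o[k] for k in("time","tool_pos","tcp_rot","contact_force","grip_width","finger_force")})
a=capture("top"); b=capture("scene"); cv2.imwrite("pics/top1.png",a[:,:,::-1]);cv2.imwrite("pics/scene1.png",b[:,:,::-1])
p=cv2.resize(a[130:290,230:430],(800,640),interpolation=cv2.INTER_CUBIC)[:600]
cv2.imwrite("pics/t1c.png",p[:,:,::-1])
```

```text
{'time': 6.45, 'tool_pos': array([486.08891217, -41.82199719,  22.05508198]), 'tcp_rot': array([3.13947185e+00, 3.94430520e-04, 1.75933624e+00]), 'contact_force': array([2.36892197, 4.29878994, 1.39386597]), 'grip_width': 50.39974711240307, 'finger_force': 29.981241524219513}
```

View pics/t1c.png

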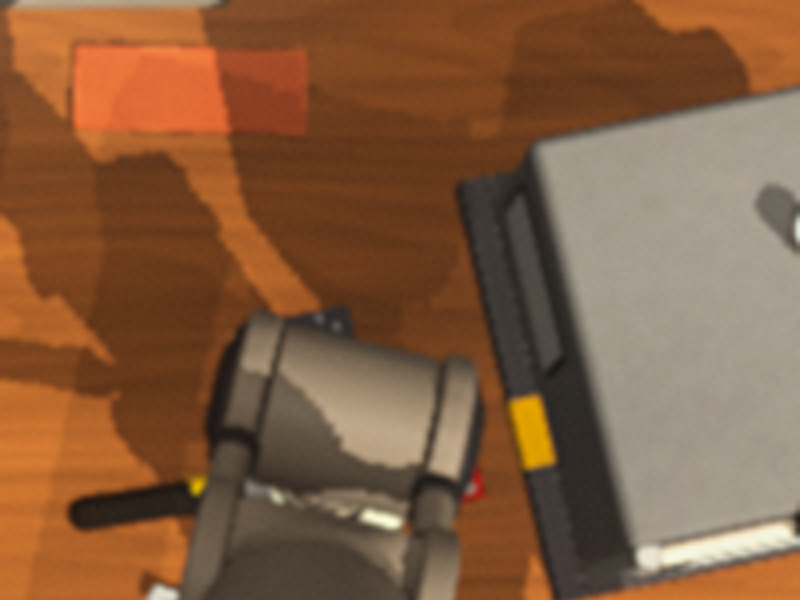

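The top crop shows the jack in front of the mark: toe corner at (484,498), handle end at (80,513), and the wrist link's right edge at (480,420), near the case. I check the alignment and clearance numerically.

```bash
python3 - <<'E' | tail -n 12
from fit2 import *
tc=lambda P:((proj("top",P)-[230,130]+.5)*4-.5).round(0).tolist()
d=np.array([np.cos(-1.3823),np.sin(-1.3823)]); o=np.array([486.1,-41.8])+45*d
P=world([*o,-1.3823],[(68,-30,6),(-202,0,123.7)]); print("exp toe,end",tc(P))
for z in (150,200,250,300,350,400): 
    c=np.array([486.1,-41.8,z]); print(z,"axis",tc(c),"+60mm along d",tc(c+[*(60*d),0]))
k=[564,-294,.188]; print("case edge",tc(world(k,[(-121,113,240),(121,113,240),(-30,113,240)])))
print("yellow",tc(world(k,[(-8,130,50),(-52,130,50)])))
E
```

```text
[[-0.4, -0.1], [-0.1, 0.1], [0.5, -0.8], [0.1, -0.4], [-1.6, -0.2], [0.9, -0.5], [0.2, -0.5], [-0.4, -0.6]]
jack z [612.523  43.441  -1.681  -3.141] sd [0.574 0.49  0.007 2.147]
[[-0.5, -0.3], [0.0, -0.0], [0.5, -0.9], [-0.3, -0.2], [-1.6, 0.1], [0.8, -0.3], [0.2, -0.4], [-0.2, -0.2]]
exp toe,end [[488.0, 495.0], [72.0, 516.0]]
150 axis [[326.0, 461.0]] +60mm along d [[423.0, 441.0]]
200 axis [[330.0, 451.0]] +60mm along d [[432.0, 431.0]]
250 axis [[336.0, 440.0]] +60mm along d [[441.0, 419.0]]
300 axis [[341.0, 429.0]] +60mm along d [[451.0, 407.0]]
350 axis [[347.0, 417.0]] +60mm along d [[462.0, 393.0]]
400 axis [[354.0, 403.0]] +60mm along d [[474.0, 379.0]]
case edge [[631.0, 550.0], [534.0, 137.0], [594.0, 392.0]]
yellow [[509.0, 406.0], [524.0, 472.0]]
```

Call:
step_arm(
  deltas=[1.3,-5.8,0,0,40,1.3,-5.8,0,0,40,1.3,-5.8,0,0,40,1.3,-5.8,0,0,40,1.3,-5.8,0,0,40,1.3,-5.8,0,0,40,1.3,-5.8,0,0,40,1.3,-5.8,0,0,40,0.7,-3,0,0,40,0,0,0,0,40],
)

```text
time: 7.8
tool_pos: [496.6, -89.8, 22.0]
tcp_rot: [-3.141, -0.001, 1.759]
contact_force: [-2.0, 5.7, 7.8]
grip_width: 49.7
finger_force: 30.0
```

Call:
step_arm(
  deltas=[0.2,-1,0,0,40,0.2,-1,0,0,40,0.2,-1,0,0,40,0.2,-1,0,0,40,0.2,-1,0,0,40,0,0,0,0,40,0,0,0,0,40,0,0,0,0,40,0,0,0,0,40,0,0,0,0,40],
)

```text
time: 9.05
tool_pos: [497.5, -94.3, 22.0]
tcp_rot: [-3.141, -0.002, 1.759]
contact_force: [-1.2, 7.5, 8.5]
grip_width: 49.6
finger_force: 30.0
```

Call:
step_arm(
  deltas=[0.2,-1,0,0,40,0.2,-1,0,0,40,0.1,-0.5,0,0,40,0.1,-0.5,0,0,40,0,0,0,0,40,0,0,0,0,40,0,0,0,0,40,0,0,0,0,40,0,0,0,0,40,0,0,0,0,40],
)

```text
time: 10.3
tool_pos: [498.1, -97.3, 22.0]
tcp_rot: [-3.141, -0.002, 1.759]
contact_force: [-1.5, 8.0, 8.0]
grip_width: 50.3
finger_force: 30.0
```

Call:
step_arm(
  deltas=[0.1,-0.5,0,0,40,0.1,-0.5,0,0,40,0.1,-0.5,0,0,40,0,0,0,0,40,0,0,0,0,40,0,0,0,0,40,0,0,0,0,40,0,0,0,0,40,0,0,0,0,40,0,0,0,0,40],
)

```text
time: 11.55
tool_pos: [498.4, -98.7, 22.0]
tcp_rot: [-3.141, -0.002, 1.759]
contact_force: [-1.8, 8.0, 8.5]
grip_width: 49.6
finger_force: 30.0
```

Call:
step_arm(
  deltas=[0.1,-0.5,0,0,40,0.1,-0.5,0,0,40,0.1,-0.5,0,0,40,0,0,0,0,40,0,0,0,0,40,0,0,0,0,40,0,0,0,0,40,0,0,0,0,40,0,0,0,0,40,0,0,0,0,40],
)

```text
time: 12.8
tool_pos: [498.5, -99.5, 22.0]
tcp_rot: [-3.141, -0.003, 1.759]
contact_force: [-1.8, 11.8, 9.1]
grip_width: 49.7
finger_force: 30.0
```

Call:
step_arm(
  deltas=[0.1,-0.5,0,0,40,0.1,-0.5,0,0,40,0,0,0,0,40,0,0,0,0,40,0,0,0,0,40,0,0,0,0,40,0,0,0,0,40,0,0,0,0,40,0,0,0,0,40,0,0,0,0,40],
)

```text
time: 14.05
tool_pos: [498.5, -99.6, 22.0]
tcp_rot: [-3.14, -0.004, 1.759]
contact_force: [-1.7, 16.2, 10.9]
grip_width: 49.8
finger_force: 30.0
```

Contact felt: the y force rises from 8 to 16 N with no further travel, at y = -99.6 against an expected -100. Now I release and go for the handle.

Call:
step_arm(
  deltas=[0,0,0,0,60,0,0,0,0,75,0,0,0,0,91,0,0,0,0,91,0,0,5,0,91,0,0,15,0,91,0,0,20,0,91,0,0,20,0,91,0,0,15,0,91,0,0,0,0,91],
)

```text
time: 15.3
tool_pos: [500.0, -103.1, 98.2]
tcp_rot: [3.139, 0.002, 1.759]
contact_force: [0.1, 0.7, -0.1]
grip_width: 91.0
finger_force: 0.0
```

Run:
```python
from plant import *
import cv2,numpy as np
o=get_obs(); print({k:o[k] for k in("time","tool_pos","tcp_rot","contact_force")})
p=camera_params("wrist"); im=capture("wrist"); cv2.imwrite("pics/w3.png",im[:,:,::-1])
d=np.array([np.cos(-1.3826),np.sin(-1.3826)]); n=np.array([-d[1],d[0]]); o=np.array([498.5,-99.6])+45*d
for q in ((-162.3,0,118.),(-88,25,52),(-88,-25,52),(-202,0,123.7)):
    P=np.r_[o+q[0]*d+q[1]*n,q[2]]; print(q,P.round(1),cv2.projectPoints(P.reshape(1,3),p["rvec"],p["tvec"],p["mtx"],None)[0].ravel().round(0))
```

```text
{'time': 15.3, 'tool_pos': array([ 500.01921678, -103.11224821,   98.24538708]), 'tcp_rot': array([3.13884921e+00, 1.61334692e-03, 1.75927987e+00]), 'contact_force': array([ 0.14754708,  0.66967485, -0.13225885])}
(-162.3, 0, 118.0) [476.6  15.6 118. ] [279. -43.]
(-88, 25, 52) [515.  -52.7  52. ] [325. 157.]
(-88, -25, 52) [465.9 -62.   52. ] [234. 157.]
(-202, 0, 123.7) [469.1  54.6 123.7] [ 279. -217.]
```

View pics/w3.png

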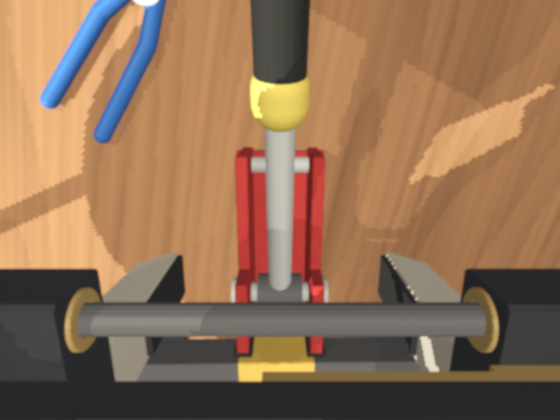

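Wrist 3 shows the jack centred (cheeks at columns 237–324, row 150), in line with the yellow mark (columns 240–313), and the handle at column 280. Next I move back over the rubber grip.

Call:
step_arm(
  deltas=[-1.4,7,0,0,91,-2.6,13.1,0,0,91,-3.2,16,0,0,91,-3.2,16,0,0,91,-3.2,16,-2,0,91,-3.2,16,-3,0,91,-3.2,16,-4,0,70,-2.6,13.5,0,0,60,-1.3,7,0,0,50,0,0,0,0,50],
)

```text
time: 16.6
tool_pos: [475.4, 18.2, 87.9]
tcp_rot: [3.141, 0.0, 1.76]
contact_force: [0.9, 0.2, -0.4]
grip_width: 55.8
finger_force: 0.0
```

Call:
step_arm(
  deltas=[0,0,0,0,40,0,0,0,0,32,0,0,0,0,26,0,0,0,0,22,0,0,0,0,15,0,0,0,0,15,0,0,0,0,15,0,0,0,0,15,0,0,0,0,15,0,0,0,0,15],
)

```text
time: 17.85
tool_pos: [475.4, 17.7, 87.8]
tcp_rot: [3.141, 0.0, 1.759]
contact_force: [0.4, -1.9, -0.3]
grip_width: 21.2
finger_force: 30.0
```

The rubber grip is held (21 mm). I pump along the arc and pause shortly after the pad contact.

Call:
step_arm(
  deltas=[-0.4,2.1,-5.8,0,15,-0.4,2.1,-5.8,0,15,-0.3,1.7,-5.9,0,15,-0.3,1.7,-5.9,0,15,-0.2,1.3,-6,0,15,-0.2,1.2,-6,0,15,0,0,0,0,15,0,0,0,0,15,0,0,0,0,15,0,0,0,0,15],
)

```text
time: 19.1
tool_pos: [473.7, 27.9, 53.3]
tcp_rot: [3.141, 0.0, 1.759]
contact_force: [-3.1, -1.0, 15.9]
grip_width: 21.2
finger_force: 30.0
```

Run:
```python
from plant import *
import cv2,numpy as np
o=get_obs(); print({k:o[k] for k in("time","tool_pos","contact_force","moment","finger_force","grip_width")})
for n in("top","scene"): cv2.imwrite(f"pics/{n}2.png",capture(n)[:,:,::-1])
a=cv2.imread("pics/scene0.png").astype(int);b=cv2.imread("pics/scene2.png").astype(int)
# kiln shift along image by phase correlation around the case's far corner
for nm,w in(("kiln",(130,235,120,245)),("batt",(255,290,215,290)),("pliers",(155,195,270,320))):
    f=lambda i:cv2.cvtColor(i.astype(np.uint8)[w[0]:w[1],w[2]:w[3]],6).astype(np.float32)
    print(nm,cv2.phaseCorrelate(f(a),f(b)))
```

```text
{'time': 19.1, 'tool_pos': array([473.68846575,  27.87583858,  53.34766878]), 'contact_force': array([-3.13008691, -0.95249283, 15.89344904]), 'moment': array([-0.29903868,  0.35397611,  0.01522629]), 'finger_force': 30.00291556119919, 'grip_width': 21.150320603126858}
kiln ((0.1073127051759073, -0.3329399506405011), 0.7568117871461091)
batt ((0.6992382658713296, 0.11812305046435156), 0.6975070441210711)
pliers ((0.17160077916547323, -0.016971001828988364), 0.25881434679031373)
```

Call:
step_arm(
  deltas=[-0.2,0.9,-6,0,15,-0.2,0.8,-6.1,0,15,-0.1,0.5,-6.1,0,15,-0.1,0.4,-6.1,0,15,0,0.1,-6,0,15,0,0,-5.5,0,15,0,0,0,0,15,0,0,0,0,15,0,0,0,0,15,0,0,0,0,15],
)

```text
time: 20.45
tool_pos: [473.0, 31.1, 17.5]
tcp_rot: [3.141, -0.0, 1.759]
contact_force: [-2.7, 3.0, 17.2]
grip_width: 20.9
finger_force: 30.0
```

Call:
step_arm(
  deltas=[0,0,-0.5,0,15,0,0,-0.5,0,15,0,0,0,0,15,0,0,0,0,15,0,0,0,0,15,0,0,0,0,15,0,0,0,0,15,0,0,0,0,15,0,0,0,0,15,0,0,0,0,15],
)

```text
time: 21.7
tool_pos: [473.1, 31.1, 16.6]
tcp_rot: [3.14, -0.0, 1.759]
contact_force: [-3.5, 2.0, 18.3]
grip_width: 21.4
finger_force: 30.0
```

Run:
```python
from plant import *
import cv2,numpy as np
o=get_obs(); print({k:o[k] for k in("time","tool_pos","contact_force","finger_force","grip_width")})
im=capture("scene")[:,:,::-1]; cv2.imwrite("pics/scene3.png",im)
f=lambda i:cv2.resize(i[125:245,120:320],None,fx=2.5,fy=2.5,interpolation=cv2.INTER_CUBIC)
t=lambda i:cv2.resize(i[125:245,120:320],None,fx=4,fy=4)
cv2.imwrite("pics/cmp.png",np.vstack([f(cv2.imread("pics/scene0.png")),f(im)]))
```

```text
{'time': 21.7, 'tool_pos': array([473.06225071,  31.12877293,  16.59950414]), 'contact_force': array([-3.49709874,  1.96643046, 18.29425791]), 'finger_force': 30.00368356704712, 'grip_width': 21.379778293796125}
```

View pics/cmp.png

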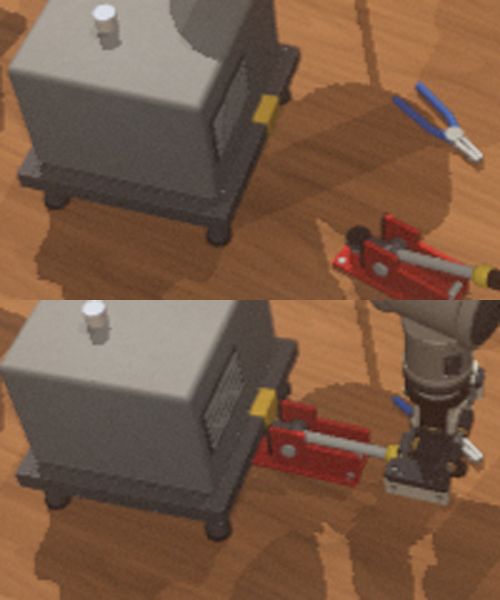

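The handle is down and the kiln's left side is raised: the frame corner moved from row 222 to 215 in the crop, and the far feet have not moved. One last small press to meet the stop.

Call:
step_arm(
  deltas=[0,0,-0.6,0,15,0,0,-0.6,0,15,0,0,0,0,15,0,0,0,0,15,0,0,0,0,15,0,0,0,0,15,0,0,0,0,15,0,0,0,0,15,0,0,0,0,15,0,0,0,0,15],
)

```text
time: 23.0
tool_pos: [473.1, 31.1, 15.4]
tcp_rot: [3.14, -0.0, 1.759]
contact_force: [-3.1, 1.9, 18.7]
grip_width: 20.9
finger_force: 30.0
```

```bash
python3 - <<'E' | tail -n 6
from fit2 import *
from plant import *
im=capture("scene")[:,:,::-1].copy(); cv2.imwrite("pics/scene4.png",im)
a=cv2.imread("pics/scene0.png")
k=[564,-294,.188]
for q in((140,130,60),(115,121,10)):
    P=world(k,[q])[0]; u0=proj("scene",P)[0]
    print(q,"12mm lift px:",proj("scene",P+[0,0,12])[0]-u0)
    x,y=u0.round().astype(int); T=a[y-8:y+9,x-8:x+9]; S=im[y-16:y+17,x-16:x+17]
    up=lambda i:cv2.resize(i,None,fx=8,fy=8,interpolation=cv2.INTER_CUBIC)
    r=cv2.matchTemplate(up(S),up(T),cv2.TM_CCOEFF_NORMED); m=cv2.minMaxLoc(r); print("found",np.array(m[3])/8-8,m[1])
print(get_obs()["contact_force"])
E
```

```text
[[-0.5, -0.3], [0.0, -0.0], [0.5, -0.9], [-0.3, -0.2], [-1.6, 0.1], [0.8, -0.3], [0.2, -0.4], [-0.2, -0.2]]
(140, 130, 60) 12mm lift px: [-0.44  -2.453]
found [-0.375 -2.375] 0.9216701984405518
(115, 121, 10) 12mm lift px: [-0.414 -2.351]
found [-0.375 -2.25 ] 0.9383530616760254
[-2.6    3.237 18.086]
```

The measured lift at the left side is about 11.5 mm, so this is full stroke. Handing in.

```bash
python3 -c "
from plant import *
print(close_job())"
```

```text
the job is handed in; nothing more can be done
None
```

The job is handed in (no verdict was returned): the jack is square under the left rail against its stops, the gripper is holding the handle fully down, and the kiln's left side measures about 11.5 mm up in the camera image.

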